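Index and lock a cake turntable

ROBOT

A 6-joint arm with a two-finger parallel gripper is mounted at the origin on a cart in front of the work surface, level with it; the furniture and walls round the work are solid. World frame = base frame: x ahead of the robot, y to its left, z up, the work surface at z = 0. Lengths are in m, angles in rad, forces in N, time in s.
With the tool pointing down it reaches from about 0.425 to 0.95 m from the base axis. Payload 3.5 kg.
Tool frame: the origin (TCP) lies where the fingers leave the gripper's body, on its centre line; the fingertips stand 73 mm ahead of it and the grasp point (between the pads) lies 54 mm ahead of it; z points along the fingers, y is the line along which they close (so a half turn about z gives the same grasp; the last joint's range is limited). The gripper opens to 85 mm and grips with 20 to 120 N. Pads are 22 mm wide; open, the fingers measure 114 mm over their backs; the gripper's body (76 mm by 85 mm) begins 54 mm behind the grasp point. The pads swing forward as they close: fully open they stand 13 mm farther back than shut.
Start: joints at [-1.32, 0.286, 1.577, -0, 1.279, -0.15], TCP at [0.263, -0.621, 0.304] pointing down, gripper open.
Joint ranges: [-2.77, 2.77], [-0.9, 2.22], [0.21, 2.48], [-1.53, 4.67], [0.24, 2.81], [-2.84, 2.84]. Speed limits (rad/s): [2.79, 2.79, 3.14, 3.14, 3.14, 3.14].

INTERFACE

Orientations are given as a rotation vector (axis times angle).
In Python, from workcell import robot gives the robot as it stands.
- The arm moves only by the shell command python3 -m creep 'ROWS'. ROWS is JSON, a list that holds one entry, the list of rows, each a list of 7 numbers: the turn, a rotation vector about the tool's x, y, z normalised to -1 to 1, where 1 is pi rad, then the shift along the tool's x, y, z normalised to -1 to 1, where 1 is 100 mm, then the closure, from -1 (fully open) to 1 (shut). In form: [[[rx, ry, rz, tx, ty, tz, jaw], ...]]. A call has 1 to 12 rows; each row is the pose to reach, as a shift and turn from the pose commanded when the call began, along the tool's axes at that moment, turning the shorter way round; what a row does not reach only later rows make up. A row lasts 1/12 s, in which the tool goes at most 41.7 mm and 7.16 degrees, less where a joint would pass 70% of its speed; a pose out of reach is approached as far as the arm can. A call with a number of a shift or a turn outside -1 to 1 is refused whole. A call with a gripper value outside its range is refused whole. The fingers move at their own pace and stop on an object; the grip force is fixed at half the most. Time passes only in rows, so rows that repeat a pose let the fingers close. It gives the time, the measured TCP pose, the force, the opening and the grip force at its end, in the units of the state.
- robot.state(): the state, without advancing time (a new reading comes with each control period).
- robot.camera(name): name is "scene" or "top" or "wrist"; returns a dict with "color" (400x640x3 uint8, blue, green, red), "depth" (400x640 float32, m along the optical axis (not along the pixel's ray), 0 where there is no reading), "fovy" (degrees; the focal length in pixels is half the picture's height over the tangent of half this angle, whatever the lens; pixels are square), "cx", "cy" (the principal point, pixels), "T" (4x4, takes a point from camera to world coordinates). Camera axes: x right, y down, z forward; pixel columns grow to the right and rows downward; lengths in m; the calibration is good to about 2 mm. The wrist camera is an equidistant fisheye: a pixel r from the principal point sees the ray r / f radians off the axis. A picture is of the moment at which its call begins.
- robot.close_job(): hands the job in; it is judged then, once.
Trained networks look in a picture, given as the dict that the camera call returned (one of the last four; its "shot" number tells which), for a name from the list of things; names that differ only in an ending like _2 or _b are one class to them, and where a whole thing is asked for, a point or a joint stands for the part that bears it (a point fixed in the world has none). Each returns a list of dicts, best first, with "conf" (0 to 1); they miss things now and then, are a little off and sometimes report something else, mostly with a low value. They report only what shows in the picture. A call takes as long as a camera call. They do not tell look-alikes from the thing itself.
- robot.find_in(picture, name): "rect" ([left, top, width, height] as shares, 0 to 1, of the picture: columns of its width, rows of its height, round what is visible of it).
- robot.regions_of(picture, name): "pixels" (400x640 bool, what is visible of it) and "rect" ([left, top, width, height] as shares, 0 to 1, of the picture: columns of its width, rows of its height, round what is visible of it).
- robot.pinpoint(picture, name): "point" ([column, row] as shares, 0 to 1, of the picture: columns of its width, rows of its height: a listed point, or the origin of a listed thing).
The state is a dict: "time_s": time; "joint_positions": joint angles; "dq": joint speeds; "joint_torque": joint torques, N m; "position": TCP position; "eef_rot": TCP orientation; "contact_force": force on the tool from outside, world axes, zero at the start; "wrist_torque": the same for the moment, N m; "grip_width": opening from 0.0 (shut) to 1.0 (fully open); "finger_force": force on a finger pad.
Only numpy, scipy, OpenCV 4.12 (cv2) and the standard library are available. Lean on these libraries where they do the work, as an engineer would, in place of code of your own. Each camera call takes 0.05 s, during which the arm holds its last target. There are 200 camera calls.

TASK

Turn the cake turntable by its raised rim until its engraved red mark faces the red pointer on the stand, leaving the blue locking bolt drawn out meanwhile. Then push the blue bolt in until its nose is in the rim's notch and it seats on its rubber buffer, press it there firmly but gently (about 10 N) for a second, and let go. Keep the glass dish in the middle of the turntable and leave the other things on the worktop alone.

Things in the scene. Friction and masses are not known exactly. Their poses are not given: they have to be found in the camera images.
- stand: grey plastic stand, fixed to the worktop, under the turntable. Origin on the worktop on the turntable's axis; own z up, own +x runs horizontally from the axis to the pointer and the bolt. Its bolt guide (25 mm long, 45 mm wide, top 56 mm over the worktop) stands 115 to 140 mm from the axis; nothing else of the stand reaches beyond the turntable's edge.
- turn_angle (a joint): angle of the turntable, rad: 0 when mark and notch face the pointer exactly, growing counter-clockwise seen from above; ends at 3.1 either way. It starts between 0.8 and 1.9, so the mark must go clockwise. It turns stiffly (3 to 4 N at the rim) and stays where it is left
- mark (a point): middle of the notch at the level of the rim's top, 95 mm from the turntable's axis; a red engraved line, 40 mm long, runs on the disc from the notch towards the axis
- pointer (a point): tip of the red arrow-head on top of the bolt guide, 112 mm from the axis, 57 mm over the worktop
- bolt_travel (a joint): travel of the bolt towards the axis, m: 0 drawn out; starts at 0 to 0.002. About 2 N of friction; stays where it is left. The nose reaches the rim at about 0.004, enters the notch and centres a turntable up to about 3 mm off; the plain rim blocks it. At 0.016 the plate meets the buffer; beyond that the force climbs steeply, some newtons each half millimetre
- bolt_grip (a point): grip point on the middle of the blue plate, 168 mm from the axis when drawn out, 88 mm over the worktop. The plate is 12 mm thick along the travel, 26 mm wide across it and reaches from 22 to 106 mm over the worktop; pinch it across its width from above, well above the guide, or push its outer face
- bolt: the locking bolt: blue upright plate on a steel stem with a 12 mm wide, round-ended nose that moves 34 to 46 mm over the worktop. Its origin starts at the stand's origin and moves with the travel
- buffer: two black rubber blocks, each 6 x 9 x 20 mm, on the outer face of the bolt guide, that stop the blue plate; the force between bolt and buffer tells how hard it is seated: at least 5 N wanted, over 18 N damages it
- turntable: white disc, 196 mm across, top 30 mm over the worktop, with an upright green rim: 10 mm thick (90 to 100 mm from the axis), top 52 mm over the worktop, so it stands 22 mm above the disc and can be pinched across from above. One gap in the rim, the notch, is 14 mm wide. Origin at the stand's origin, own +x points to the notch and mark
- small_dish: small glass dish, 89 mm across, 34 mm high, standing loose on the middle of the turntable; origin at the centre of its underside
- spotted_mug: white mug with yellow spots, 87 x 121 x 97 mm, loose; origin at the centre of its underside
- food_tin: short food tin, 75 mm across, 58 mm high, loose; origin at the centre of its underside
- spoon: steel teaspoon, 130 mm long, 11 mm high, loose; origin at the centre of its underside
- honey: beehive-shaped honey pot, 76 mm across, 82 mm high, loose; origin at the centre of its underside
There are look-alikes about, which are no part of the job. What is meant by the small_dish is not green, and is the smaller of those in its own colour.

How it is judged:
On the way, in this order (a step that is already met when the one before it is completed fails the run):
1. the mark faces the pointer within 0.03 rad while the bolt is still drawn out (travel under 3.5 mm) (value of joint turn_angle between -0.03 and 0.03 rad and value of joint bolt_travel below 0.0035 m), for 0.3 s.
2. the bolt is in the notch and pressed on its buffer with at least 5 N for half a second (value of joint bolt_travel above 0.0155 m and contact force between bolt and buffer above 5 N), for 0.5 s.
At the end, for the whole second after the job is handed in: the mark faces the pointer within 0.03 rad, the bolt has stayed in at 14.5 mm of travel or more, and the glass dish stands upright within 30 mm of the turntable's axis (value of joint turn_angle between -0.03 and 0.03 rad and value of joint bolt_travel above 0.0145 m and horizontal distance between small_dish and stand below 0.03 m and angle between small_dish's own z axis and vertical below 0.1 rad); the robot touches nothing.
It fails at once if the bolt is pressed on its buffer with more than 18 N (contact force between bolt and buffer above 18 N).
It fails at once if the bolt's nose is jammed against the turntable's rim with more than 18 N (contact force between bolt and turntable above 18 N).
It fails at once if the dish is shoved off the middle or tipped (horizontal distance between small_dish and stand above 0.04 m or angle between small_dish's own z axis and vertical above 0.4 rad).
It fails at once if a bystander is shoved more than 20 mm (distance of any of spotted_mug, honey, food_tin, spoon from where it was at the start of the episode above 0.02 m).
It also fails if it takes over 72 s, if anything falls off the work surface, if the arm or the gripper's body presses on something with over 40 N, if the wrist force passes 120 N, or if a joint passes its speed limit or range.

## Working session

There is one attempt and no reset: what is moved stays moved. The work goes in short steps, Python scripts to look and compute and a shell command to move; the robot and the scene stay as the last step left them, time stands still between calls to the robot, and variables do not carry over. Pictures are saved under pics/ and viewed, at most 10 in all, crops included, and the job is handed in when it is done.

```bash
mkdir -p pics
cat > h.py <<'E'
import numpy as np, cv2
from scipy.spatial.transform import Rotation as R
from workcell import robot
def ray(p,u,v):
    f=200/np.tan(np.radians(p["fovy"])/2); return f
def world(p,u,v,d=None,fish=False):
    f=ray(p,u,v); x=(u-p["cx"])/f; y=(v-p["cy"])/f
    if d is None: d=p["depth"][int(v),int(u)]
    return (p["T"]@np.array([x*d,y*d,d,1]))[:3]
def onz(p,u,v,z):
    a=p["T"][:3,3]; b=world(p,u,v,1.0)-a
    return a+b*(z-a[2])/b[2]
E
python3 - <<'E'
from h import *
s=robot.state(); print(s["time_s"],s["position"],s["eef_rot"],s["contact_force"])
ims=[]
for c in["top","scene"]:
    p=robot.camera(c); cv2.imwrite(f"pics/{c}0.png",p["color"])
    print(c,p["T"][:3,3].round(3),p["fovy"])
    for n in["stand","mark","pointer","bolt_grip","turntable","small_dish","spotted_mug","food_tin","spoon","honey"]:
        for r in robot.pinpoint(p,n)[:3]:
            u,v=r["point"][0]*640,r["point"][1]*400
            z={"mark":.052,"pointer":.057,"bolt_grip":.088,"small_dish":.03}.get(n,0)
            print(n,round(r["conf"],2),int(u),int(v),onz(p,u,v,z).round(3))
E
```

```text
0.0 [ 0.26325924 -0.62100933  0.30253446] [-3.07638486e+00 -6.24861737e-01  1.66979199e-04] [ 0.4527444  -1.09763909  0.46280203]
top [0.173 0.16  1.618] 53.519632019990915
stand 0.63 322 187 [0.564 0.148 0.   ]
stand 0.59 321 213 [0.45  0.157 0.   ]
stand 0.39 244 189 [ 0.565  0.476 -0.   ]
mark 0.58 322 185 [0.558 0.147 0.052]
pointer 0.65 347 208 [0.46  0.053 0.057]
pointer 0.44 322 215 [0.432 0.154 0.057]
bolt_grip 0.43 361 206 [ 0.458 -0.002  0.088]
bolt_grip 0.29 424 188 [ 0.522 -0.254  0.088]
turntable 0.71 321 212 [0.456 0.157 0.   ]
small_dish 0.88 393 211 [ 0.443 -0.135  0.03 ]
small_dish 0.83 203 216 [0.454 0.634 0.03 ]
small_dish 0.55 321 212 [0.451 0.158 0.03 ]
spotted_mug 0.73 241 230 [0.393 0.488 0.   ]
food_tin 0.8 428 188 [ 0.541 -0.294  0.   ]
spoon 0.6 435 220 [ 0.404 -0.308  0.   ]
honey 0.77 243 194 [0.546 0.48  0.   ]
scene [-0.434 -1.057  0.903] 45.22258732770844
stand 0.78 305 221 [0.455 0.166 0.   ]
stand 0.46 307 222 [0.458 0.157 0.   ]
mark 0.7 325 203 [0.542 0.158 0.052]
pointer 0.75 312 214 [0.447 0.116 0.057]
pointer 0.68 324 216 [0.476 0.079 0.057]
bolt_grip 0.73 334 218 [0.458 0.007 0.088]
turntable 0.56 306 221 [0.459 0.165 0.   ]
small_dish 0.85 309 217 [0.455 0.141 0.03 ]
small_dish 0.56 360 257 [ 0.43  -0.157  0.03 ]
small_dish 0.44 243 178 [0.428 0.568 0.03 ]
spoon 0.7 389 289 [ 0.418 -0.299  0.   ]
honey 0.44 281 185 [0.551 0.468 0.   ]
```

View pics/top0.png

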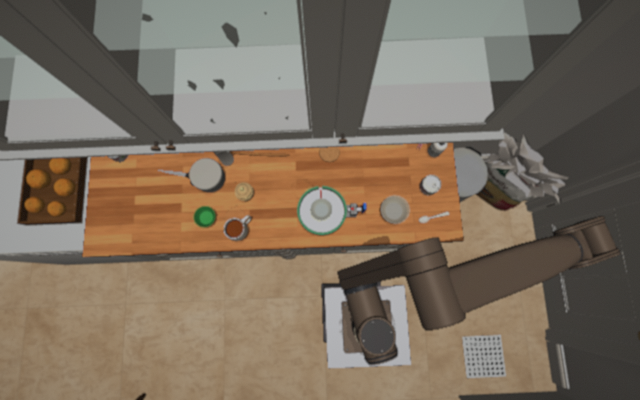

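View pics/scene0.png

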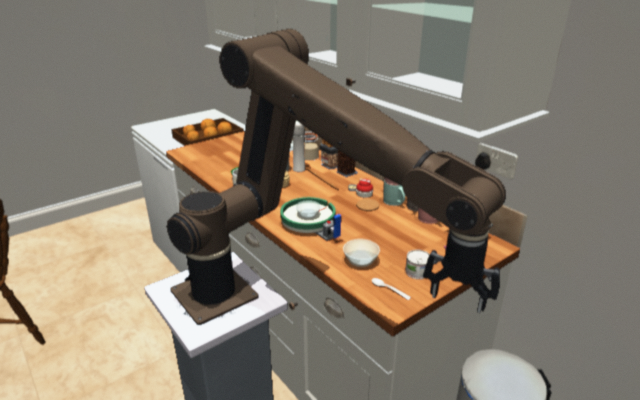

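The top view shows the turntable at (321,211), with its mark pointing up at about (322,187). The pointer and blue bolt are to its right, at about (347,208) and (361,207). There are three `small_dish` candidates: a green bowl at (205,216), a large glass dish at (395,209), and a small glass dish on the turntable at (321,210). I choose the one on the turntable and will check it in a close crop from the wrist camera.

```bash
for i in 1 2 3 4 5 6; do python3 -m creep '[[[0,0,0,0.74,-0.9,0,-1],[0,0,0,0.74,-0.9,0,-1],[0,0,0,0.74,-0.9,0,-1],[0,0,0,0.74,-0.9,0,-1]]]' | tail -c 300; done
python3 -m creep '[[[0,0,-0.47,0,0,0,-1],[0,0,-0.47,0,0,0,-1],[0,0,-0.47,0,0,0,-1],[0,0,-0.47,0,0,0,-1],[0,0,-0.47,0,0,0,-1],[0,0,-0.47,0,0,0,-1],[0,0,-0.47,0,0,0,-1],[0,0,-0.47,0,0,0,-1],[0,0,-0.47,0,0,0,-1],[0,0,-0.47,0,0,0,-1],[0,0,-0.47,0,0,0,-1],[0,0,-0.47,0,0,0,-1]]]'
python3 - <<'E'
from h import *
s=robot.state(); print(s["time_s"],s["position"],s["eef_rot"],s["joint_positions"])
p=robot.camera("wrist"); cv2.imwrite("pics/w1.png",p["color"]); print(p["T"].round(3),p["fovy"],p["cx"],p["cy"])
np.savez("w1.npz",**{k:p[k] for k in("color","depth","fovy","cx","cy","T")})
for n in["stand","mark","pointer","bolt_grip","small_dish"]:
    for r in robot.pinpoint(p,n)[:3]: print(n,round(r["conf"],2),int(r["point"][0]*640),int(r["point"][1]*400))
E
```

```text
time_s: 1.43
position: [0.2979, -0.5048, 0.3031]
eef_rot: [-3.074, -0.63, -0.001]
contact_force: [0.5, 0.2, -0.4]
grip_width: 1.001
finger_force: 0.0
time_s: 1.77
position: [0.3306, -0.3938, 0.3038]
eef_rot: [-3.075, -0.631, -0.001]
contact_force: [-0.1, -0.1, -0.0]
grip_width: 0.999
finger_force: 0.0
time_s: 2.1
position: [0.3634, -0.2827, 0.3041]
eef_rot: [-3.076, -0.631, -0.002]
contact_force: [-0.7, 0.1, -0.6]
grip_width: 0.998
finger_force: 0.0
time_s: 2.43
position: [0.3965, -0.1713, 0.3043]
eef_rot: [-3.076, -0.633, -0.002]
contact_force: [0.1, 0.4, -1.0]
grip_width: 0.998
finger_force: 0.0
time_s: 2.77
position: [0.4297, -0.0598, 0.3045]
eef_rot: [-3.076, -0.633, -0.003]
contact_force: [-0.3, 0.4, 0.6]
grip_width: 1.0
finger_force: 0.0
time_s: 3.1
position: [0.463, 0.0517, 0.3045]
eef_rot: [-3.076, -0.632, -0.003]
contact_force: [-0.4, -0.1, -0.2]
grip_width: 0.996
finger_force: 0.0
time_s: 4.1
position: [0.4622, 0.0472, 0.3042]
eef_rot: [1.85, 2.538, -0.001]
contact_force: [0.1, 0.9, -0.2]
grip_width: 0.998
finger_force: 0.0
4.1 [0.46224616 0.04720916 0.30420399] [ 1.84976307e+00  2.53784706e+00 -7.64966617e-04] [-1.16731315e-01 -1.94301754e-01  2.07471949e+00 -1.04583972e-03
  1.26040007e+00 -4.27526922e-01]
[[ 0.952  0.291  0.096  0.438]
 [ 0.307 -0.906 -0.292  0.124]
 [ 0.001  0.308 -0.952  0.375]
 [ 0.     0.     0.     1.   ]] 65.70646984690485 314.7535723080061 193.8738810411829
mark 0.89 425 102
mark 0.22 291 232
pointer 0.59 310 171
bolt_grip 0.62 289 230
small_dish 0.94 265 278
small_dish 0.72 343 70
```

View pics/w1.png

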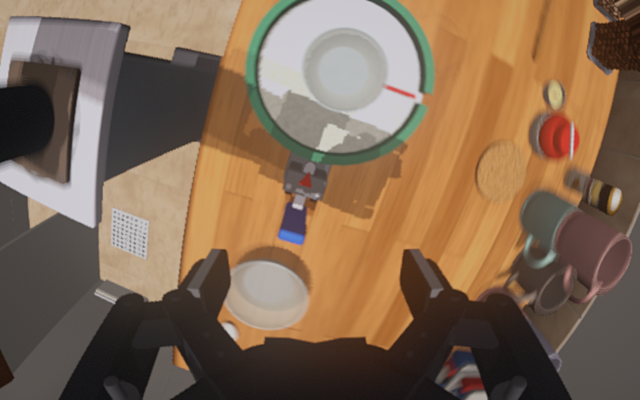

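The wrist view shows the small glass dish on the turntable at (345,68) and the larger one at (265,290). The mark is at about (425,98), the pointer at (310,171) and the bolt plate's top at (292,237). Next I convert these pixels to positions.

```bash
cat >> h.py <<'E'
from scipy.optimize import least_squares
def fray(p,u,v):
    f=200/np.tan(np.radians(p["fovy"])/2); x=np.asarray(u,float)-p["cx"]; y=np.asarray(v,float)-p["cy"]
    r=np.hypot(x,y)+1e-9; t=r/f
    return np.stack([np.sin(t)*x/r,np.sin(t)*y/r,np.cos(t)],-1)
def fworld(p,u,v,z=None):
    d=fray(p,u,v)
    if z is None:
        D=p["depth"][np.asarray(v).astype(int),np.asarray(u).astype(int)]; c=d*(D/d[...,2])[...,None]
        return c@p["T"][:3,:3].T+p["T"][:3,3]
    w=d@p["T"][:3,:3].T; a=p["T"][:3,3]
    return a+w*((z-a[2])/w[...,2])[...,None]
def rim(p):
    h=cv2.cvtColor(p["color"],cv2.COLOR_BGR2HSV)
    m=(h[...,0]>60)&(h[...,0]<95)&(h[...,1]>90)&(p["depth"]>0)
    v,u=np.nonzero(m); w=fworld(p,u,v); k=(w[:,2]>.046)&(w[:,2]<.06)&(np.hypot(w[:,0]-.455,w[:,1]-.16)<.13); w=w[k]
    s=least_squares(lambda q:np.hypot(w[:,0]-q[0],w[:,1]-q[1])-.095,[.455,.16],loss="soft_l1",f_scale=.003)
    return s.x,len(w),w[:,2].mean(),np.sqrt(np.mean(s.fun**2))
E
python3 - <<'E'
from h import *
p=dict(np.load("w1.npz")); c=rim(p); print(c); c=c[0]
az=lambda q:np.degrees(np.arctan2(*(q[:2]-c)[::-1]))
for n,u,v,z in[("mark",425,100,.052),("pointer",310,171,.057),("plate",289,230,.088),("platetop",292,239,.106),("dish",345,70,.03)]:
    q=fworld(p,np.array(u),np.array(v),z); print(n,q.round(4),fworld(p,np.array(u),np.array(v)).round(3),np.hypot(*(q[:2]-c)).round(4),az(q).round(2))
h=cv2.cvtColor(p["color"],cv2.COLOR_BGR2HSV)
red=((h[...,0]<8)|(h[...,0]>172))&(h[...,1]>120)&(h[...,2]>90)
v,u=np.nonzero(red)
w=fworld(p,u,v,.03); r=np.hypot(w[:,0]-c[0],w[:,1]-c[1]); k=(r>.05)&(r<.093); print("mark line az",[az(x).round(1) for x in [w[k].mean(0)]],k.sum(), u[k].mean(),v[k].mean())
w=fworld(p,u,v,.057); r=np.hypot(w[:,0]-c[0],w[:,1]-c[1]); k=(r>.105)&(r<.14); print("ptr az",az(w[k].mean(0)),r[k].min(),k.sum(),u[k].mean(),v[k].mean())
cv2.imwrite("pics/w1c.png",cv2.resize(p["color"][0:250,230:450],None,fx=2.4,fy=2.4,interpolation=cv2.INTER_CUBIC))
E
```

```text
(array([0.45733408, 0.15841103]), 613, np.float64(0.05315924107749356), np.float64(0.002048380250348409))
mark [0.551  0.1612 0.052 ] [0.568 0.167 0.003] 0.0937 1.7
pointer [0.4579 0.0485 0.057 ] [0.459 0.046 0.046] 0.1099 -89.72
plate [ 0.4542 -0.0095  0.088 ] [ 0.453 -0.001  0.105] 0.1679 -91.07
platetop [ 0.4586 -0.0095  0.106 ] [ 0.458 -0.009  0.108] 0.1679 -89.56
dish [0.461  0.1632 0.03  ] [0.46  0.162 0.04 ] 0.006 52.39
mark line az [np.float64(3.0)] 65 400.15384615384613 91.38461538461539
ptr az -90.24190598736853 0.11228089778404783 109 305.74311926605503 180.87155963302752
```

View pics/w1c.png

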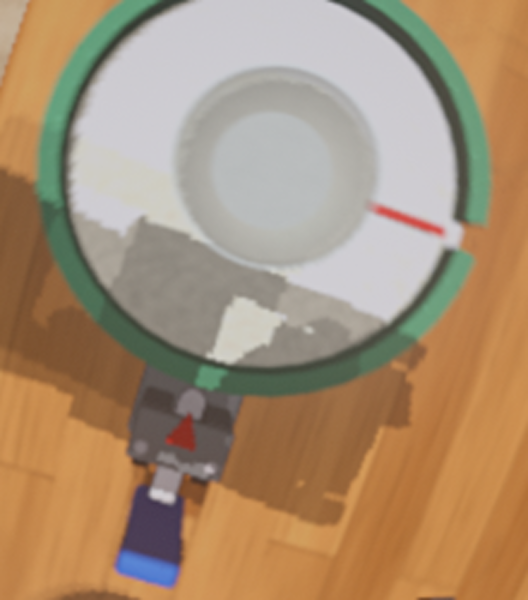

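Crop: the chosen dish is the small glass one, centred on the turntable. The rim notch and mark are at azimuth ~2.5°, the pointer is at -90°, and the axis is at (0.457, 0.158). I will pinch the rim at azimuth 60° and turn it clockwise by about 92°.

```bash
python3 -m creep '[[[0,0,0,0.856,0.499,0,0],[0,0,0,0.856,0.499,0,0],[0,0,0,0.856,0.499,0,0]]]' >/dev/null
python3 -m creep '[[[0,0,-0.234,0.856,0.499,0,0],[0,0,-0.234,0.856,0.499,0,0],[0,0,-0.234,0.856,0.499,0,0],[0,0,-0.234,0.856,0.499,0,0],[0,0,-0.234,0.856,0.499,0,0],[0,0,-0.234,0.856,0.499,0,0],[0,0,-0.234,0.856,0.499,0,0]]]' >/dev/null
python3 -m creep '[[[0,0,0,0,0,1,0],[0,0,0,0,0,1,0],[0,0,0,0,0,1,0],[0,0,0,0,0,1,0]]]'
cat >> h.py <<'E'
C=np.array([.4573,.1584])
def to(x,y,z,yaz):
    s=robot.state(); M=R.from_rotvec(s["eef_rot"]); d=M.inv().apply(np.array([x,y,z])-s["position"])
    a=np.radians(yaz); Y=np.array([np.cos(a),np.sin(a),0]); Z=np.array([0,0,-1.]); T=np.stack([np.cross(Y,Z),Y,Z],1)
    t=(M.inv()*R.from_matrix(T)).as_rotvec()
    print("pos",s["position"].round(4),"Faz",np.degrees(np.arctan2(*M.as_matrix()[:2,1][::-1])).round(2),"rows",(t/np.pi).round(4),(d/.1).round(3),s["grip_width"],s["time_s"])
E
python3 - <<'E'
from h import *
a=np.radians(60); to(*(C+.095*np.array([np.cos(a),np.sin(a)])),.107,60)
p=robot.camera("wrist"); print(rim(p))
cv2.imwrite("pics/w2.png",p["color"])
E
```

```text
time_s: 5.57
position: [0.502, 0.2411, 0.198]
eef_rot: [-0.825, -3.021, 0.009]
contact_force: [-0.5, 0.1, 0.1]
grip_width: 0.502
finger_force: 0.0
pos [0.502  0.2411 0.198 ] Faz 59.47 rows [-0.0026 -0.0025 -0.003 ] [-0.034  0.018  0.91 ] 0.5019074659028583 5.5667
(array([0.45809485, 0.15853562]), 1429, np.float64(0.05313854537145978), np.float64(0.0024641304302641023))
```

View pics/w2.png

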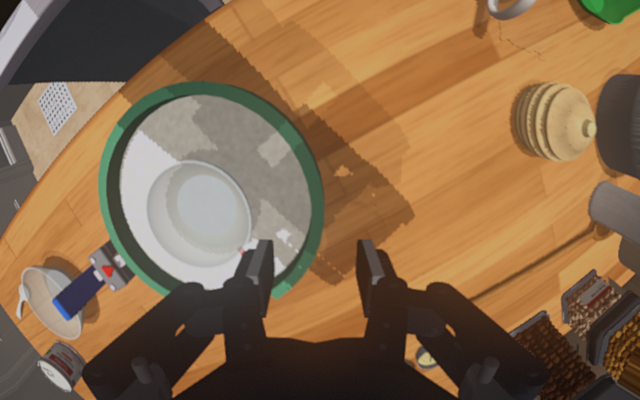

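The picture shows the fingers astride the rim at about (260–370, 270), with the dish at (205,210) clear of the inner finger. I descend and close.

```bash
python3 -m creep '[[[0,0,0,-0.03,0.02,0.4,0],[0,0,0,-0.03,0.02,0.7,0],[0,0,0,-0.03,0.02,0.91,0],[0,0,0,-0.03,0.02,0.91,0],[0,0,0,-0.03,0.02,0.91,0]]]'
python3 -m creep '[[[0,0,0,0,0,0,0.5],[0,0,0,0,0,0,1],[0,0,0,0,0,0,1],[0,0,0,0,0,0,1],[0,0,0,0,0,0,1],[0,0,0,0,0,0,1]]]'
python3 - <<'E'
from h import *
s=robot.state(); 
C=np.array([.4578,.1585]); P=s["position"][:2]; M=R.from_rotvec(s["eef_rot"]); y=M.as_matrix()[:2,1]; 
print("r",np.hypot(*(P-C)),np.degrees(np.arctan2(*(P-C)[::-1])),np.degrees(np.arctan2(y[1],y[0])))
for st in range(6,96,6):
    a=np.radians(-st); D=np.array([[np.cos(a),-np.sin(a)],[np.sin(a),np.cos(a)]])
    d=M.inv().apply(np.r_[C+D@(P-C)-P,0]); print(st,round(st/180,4),(d/.1).round(3))
E
```

```text
time_s: 6.03
position: [0.5095, 0.2426, 0.1142]
eef_rot: [0.823, 3.031, 0.001]
contact_force: [-0.9, 0.2, -0.4]
grip_width: 0.5
finger_force: 0.0
time_s: 6.53
position: [0.5077, 0.2393, 0.116]
eef_rot: [-0.818, -3.029, 0.017]
contact_force: [-10.9, -14.9, 13.7]
grip_width: 0.093
finger_force: 60.1
r 0.09494841610222865 58.29568454536418 59.76985774463727
6 0.0333 [-0.099 -0.008 -0.   ]
12 0.0667 [-0.197 -0.026  0.   ]
18 0.1 [-0.292 -0.054  0.   ]
24 0.1333 [-0.384 -0.092  0.001]
30 0.1667 [-0.471 -0.139  0.001]
36 0.2 [-0.553 -0.196  0.002]
42 0.2333 [-0.629 -0.26   0.002]
48 0.2667 [-0.697 -0.332  0.003]
54 0.3 [-0.758 -0.411  0.004]
60 0.3333 [-0.81  -0.496  0.005]
66 0.3667 [-0.853 -0.585  0.006]
72 0.4 [-0.886 -0.679  0.007]
78 0.4333 [-0.909 -0.776  0.008]
84 0.4667 [-0.922 -0.874  0.009]
90 0.5 [-0.925 -0.974  0.01 ]
```

```bash
python3 -m creep '[[[0,0,0.0333,-0.099,-0.035,0,1],[0,0,0.0667,-0.197,-0.063,0,1],[0,0,0.1,-0.292,-0.091,0,1],[0,0,0.1333,-0.384,-0.129,0,1],[0,0,0.1667,-0.471,-0.177,0,1],[0,0,0.2,-0.553,-0.233,0,1],[0,0,0.2333,-0.629,-0.298,0,1],[0,0,0.2667,-0.697,-0.37,0,1],[0,0,0.3,-0.758,-0.449,0,1],[0,0,0.3333,-0.81,-0.534,0,1],[0,0,0.3667,-0.853,-0.623,0,1],[0,0,0.3667,-0.853,-0.623,0,1]]]'
python3 -m creep '[[[0,0,0,0,0,0,1],[0,0,0,0,0,0,1]]]'
cat >> h.py <<'E'
def look(name):
    C=np.array([.4578,.1585])
    s=robot.state(); d=s["position"][:2]-C; y=R.from_rotvec(s["eef_rot"]).as_matrix()[:2,1]
    print("t",s["time_s"],"pos",s["position"].round(4),"r",np.hypot(*d).round(4),"az",np.degrees(np.arctan2(d[1],d[0])).round(2),"y",np.degrees(np.arctan2(y[1],y[0])).round(2),"rv",s["eef_rot"].round(3),"F",s["contact_force"].round(1),s["grip_width"])
    p=robot.camera("wrist"); cv2.imwrite(f"pics/{name}.png",p["color"])
    c=rim(p); print(c); c=c[0]; p=dict(p); 
    h=cv2.cvtColor(p["color"],cv2.COLOR_BGR2HSV)
    red=((h[...,0]<8)|(h[...,0]>172))&(h[...,1]>120)&(h[...,2]>60)
    v,u=np.nonzero(red)
    for nm,z,lo,hi in[("mark",.03,.05,.088),("ptr",.057,.107,.14)]:
        w=fworld(p,u,v,z); r=np.hypot(*(w[:,:2]-c).T); k=(r>lo)&(r<hi)
        if k.sum():
            m=w[k].mean(0)[:2]; print(nm,k.sum(),"px",u[k].mean().round(),v[k].mean().round(),"az",np.degrees(np.arctan2(*(m-c)[::-1])).round(2),"r",r[k].min().round(4))
    return p
E
python3 -c "
from h import *
look('w3')"
```

```text
time_s: 7.53
position: [0.5514, 0.145, 0.116]
eef_rot: [2.345, 2.09, 0.001]
contact_force: [-3.9, -0.6, 5.6]
grip_width: 0.094
finger_force: 60.2
time_s: 7.7
position: [0.5514, 0.1455, 0.116]
eef_rot: [2.341, 2.094, 0.001]
contact_force: [-4.0, -1.6, 5.7]
grip_width: 0.091
finger_force: 60.1
t 7.7 pos [0.5514 0.1455 0.116 ] r 0.0945 az -7.89 y -6.36 rv [2.341e+00 2.094e+00 1.000e-03] F [-4.  -1.6  5.7] 0.09062140468696729
(array([0.45855755, 0.15904135]), 6263, np.float64(0.05309379318396491), np.float64(0.0027158890543607273))
```

View pics/w3.png

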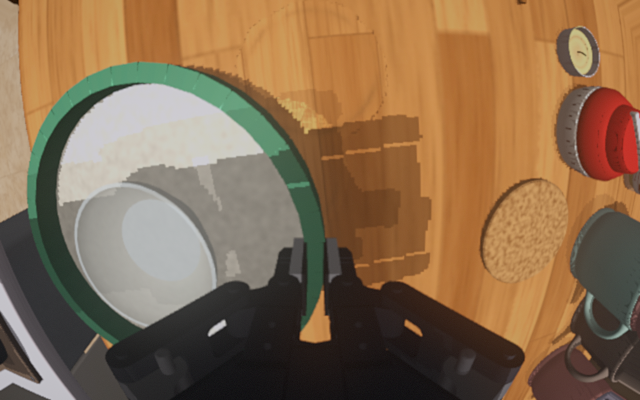

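The picture shows the rim still held at about (315,275), turned 66°, with the dish still central and the mark hidden behind the gripper. I turn it 26° more, release, rise and look.

```bash
python3 -m creep '[[[0,0,0.0333,-0.099,-0.008,0,1],[0,0,0.0667,-0.197,-0.026,0,1],[0,0,0.1,-0.292,-0.054,0,1],[0,0,0.1333,-0.384,-0.092,0,1],[0,0,0.1444,-0.413,-0.107,0,1],[0,0,0.1444,-0.413,-0.107,0,1],[0,0,0.1444,-0.413,-0.107,0,1]]]'
python3 -m creep '[[[0,0,0,0,0,0,0],[0,0,0,0,0,0,0],[0,0,0,0,0,0,0],[0,0,0,0,0,-0.3,0],[0,0,0,0,0,-0.6,0],[0,0,0,0,0,-1,0],[0,0,0,0,0,-1,0],[0,0,0,0,0,-1,0]]]'
python3 -m creep '[[[0,0,0,-0.7,-0.7,-0.7,0],[0,0,0,-0.7,-0.7,-0.7,0],[0,0,0,-0.7,-0.7,-0.7,0],[0,0,0,-0.7,-0.7,-0.7,0],[0,0,0,-0.7,-0.7,-0.7,0]]]'
python3 -c "
from h import *
look('w4')"
```

```text
time_s: 8.33
position: [0.5368, 0.1058, 0.116]
eef_rot: [2.75, 1.516, 0.004]
contact_force: [-3.7, 0.4, 8.1]
grip_width: 0.094
finger_force: 60.5
time_s: 9.0
position: [0.5375, 0.1059, 0.2165]
eef_rot: [2.748, 1.514, 0.01]
contact_force: [-0.5, 0.5, -0.5]
grip_width: 0.498
finger_force: 0.0
time_s: 9.42
position: [0.4384, 0.084, 0.2832]
eef_rot: [2.751, 1.515, 0.003]
contact_force: [-0.2, -0.1, 0.2]
grip_width: 0.496
finger_force: 0.0
t 9.4167 pos [0.4384 0.084  0.2832] r 0.077 az -104.59 y -32.33 rv [2.751 1.515 0.003] F [-0.2 -0.1  0.2] 0.4964997479084808
(array([0.45765307, 0.15889764]), 1242, np.float64(0.05318810052403426), np.float64(0.002483906163087454))
mark 109 px 328.0 160.0 az -89.4 r 0.0523
ptr 111 px 354.0 207.0 az -90.5 r 0.1126
```

View pics/w4.png

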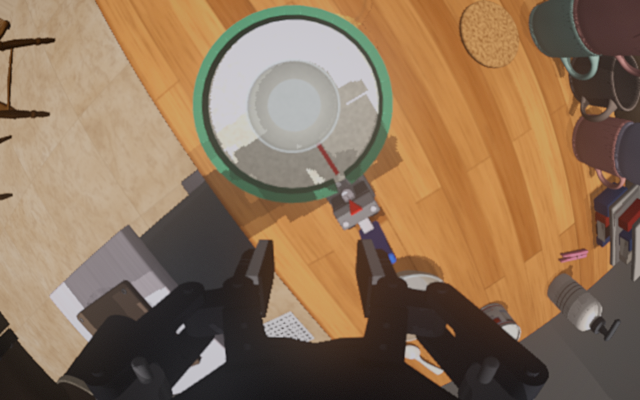

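The picture shows the mark at (328,160), nearly in line with the pointer at (354,207), with the dish central. The mark reads about 1° short. I take one closer look.

```bash
python3 -m creep '[[[0,0,0,0,0,0.4,0],[0,0,0,0,0,0.75,0],[0,0,0,0,0,0.75,0],[0,0,0,0,0,0.75,0],[0,0,0,0,0,0.75,0]]]' | head -2
python3 - <<'E'
from h import *
p=look('w5')
C=rim(p)[0]
h=cv2.cvtColor(p["color"],cv2.COLOR_BGR2HSV)
red=((h[...,0]<8)|(h[...,0]>172))&(h[...,1]>120)&(h[...,2]>60)
v,u=np.nonzero(red)
for z,lo,hi in[(.03,.05,.092),(.057,.107,.13)]:
    w=fworld(p,u,v,z)[:,:2]-C; r=np.hypot(*w.T); k=(r>lo)&(r<hi); w=w[k]
    # lateral x per band of -y
    for a in np.arange(-.135,-.045,.008):
        b=(w[:,1]>a)&(w[:,1]<=a+.008)
        if b.sum(): print("y",round(a,3),"x mm",(w[b,0].mean()*1e3).round(2),b.sum())
# bolt nose / guide / plate
m=(h[...,0]>105)&(h[...,0]<130)&(h[...,1]>120)&(p["depth"]>0); v,u=np.nonzero(m); w=fworld(p,u,v)
k=(abs(w[:,0]-.458)<.03)&(abs(w[:,1])<.05)&(w[:,2]>.09); print("plate top",k.sum(),np.percentile(w[k],[3,50,97],axis=0).round(4) if k.sum() else 0)
cv2.imwrite("pics/w5c.png",cv2.resize(p["color"][60:310,220:440],None,fx=2.4,fy=2.4,interpolation=cv2.INTER_CUBIC))
E
```

```text
time_s: 9.88
position: [0.4398, 0.0841, 0.2081]
t 9.8833 pos [0.4398 0.0841 0.2081] r 0.0766 az -103.6 y -32.3 rv [-2.751e+00 -1.516e+00  1.000e-03] F [ 0.5 -0.4  0.3] 0.5005176671017754
(array([0.4575498 , 0.15842217]), 1902, np.float64(0.05317819188463608), np.float64(0.0026349440359089895))
mark 180 px 332.0 179.0 az -89.12 r 0.0533
ptr 76 px 364.0 237.0 az -89.74 r 0.1124
y -0.095 x mm 1.19 6
y -0.087 x mm 1.23 43
y -0.079 x mm 1.05 41
y -0.071 x mm 1.09 41
y -0.063 x mm 1.0 41
y -0.055 x mm 0.92 10
y -0.135 x mm 4.58 2
y -0.127 x mm 2.5 27
y -0.119 x mm -0.77 47
plate top 0 0
```

View pics/w5c.png

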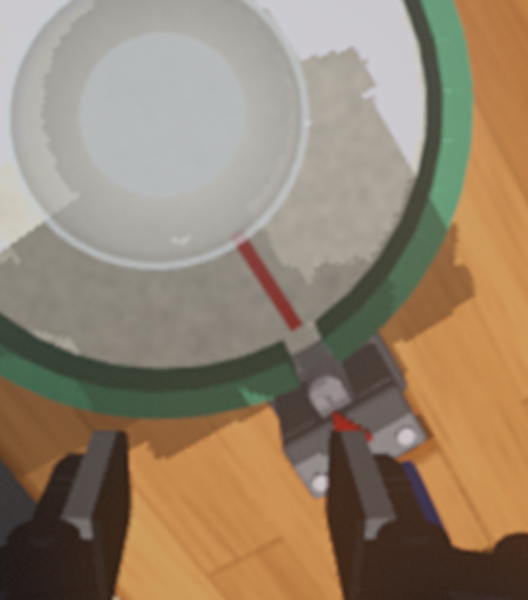

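The close-up shows the mark line, from (240,240) to (297,327) in the crop, aimed slightly counter-clockwise of the nose and pointer. The measured error is about 1.1°. I re-grip at the same place, add that, release, and go back to the first view pose.

```bash
python3 -m creep '[[[0,0,0,0.7,0.7,0,0],[0,0,0,0.7,0.7,0,0],[0,0,0,0.7,0.7,0,0],[0,0,0,0.7,0.7,0,0],[0,0,0,0.7,0.7,0.4,0],[0,0,0,0.7,0.7,0.75,0],[0,0,0,0.7,0.7,0.97,0],[0,0,0,0.7,0.7,0.97,0],[0,0,0,0.7,0.7,0.97,0]]]'
python3 -m creep '[[[0,0,0,0,0,0,0.5],[0,0,0,0,0,0,1],[0,0,0,0,0,0,1],[0,0,0,0,0,0,1],[0,0,0,0,0,0,1],[0,0,0.003,-0.009,0,0,1],[0,0,0.0061,-0.018,0,0,1],[0,0,0.0061,-0.018,0,0,1],[0,0,0.0061,-0.018,0,0,1]]]'
python3 -m creep '[[[0,0,0,0,0,0,0],[0,0,0,0,0,0,0],[0,0,0,0,0,0,0],[0,0,0,0,0,-0.3,0],[0,0,0,0,0,-0.6,0],[0,0,0,0,0,-0.97,0],[0,0,0,0,0,-0.97,0],[0,0,0,0,0,-0.97,0]]]'
python3 -m creep '[[[0,0,0,-0.7,-0.7,-0.7,0],[0,0,0,-0.7,-0.7,-0.7,0],[0,0,0,-0.7,-0.7,-0.7,0],[0,0,0,-0.7,-0.7,-0.7,0],[0,0,0,-0.7,-0.7,-0.7,0],[0,0,0,-0.7,-0.7,-0.7,0]]]'
python3 - <<'E'
from h import *
p=look('w6')
h=cv2.cvtColor(p["color"],cv2.COLOR_BGR2HSV); C=rim(p)[0]
red=((h[...,0]<8)|(h[...,0]>172))&(h[...,1]>120)&(h[...,2]>60); v,u=np.nonzero(red)
for z,lo,hi in[(.03,.05,.092),(.057,.107,.14)]:
    w=fworld(p,u,v,z)[:,:2]-C; r=np.hypot(*w.T); k=(r>lo)&(r<hi); w=w[k]; q=np.polyfit(w[:,1],w[:,0],1); print("mean",w.mean(0)*1e3,"slope deg",np.degrees(q[0]),"x at axis mm",q[1]*1e3)
m=(h[...,0]>105)&(h[...,0]<130)&(h[...,1]>100); v,u=np.nonzero(m); w=fworld(p,u,v,.106)
k=(abs(w[:,0]-.458)<.03)&(abs(w[:,1])<.05); print("plate",k.sum(),np.percentile(w[k],[3,50,97],axis=0).round(4) if k.sum() else 0)
E
```

```text
time_s: 10.68
position: [0.5351, 0.1058, 0.1112]
eef_rot: [-2.751, -1.515, 0.002]
contact_force: [-0.3, 0.0, 0.8]
grip_width: 0.499
finger_force: 0.0
time_s: 11.43
position: [0.5362, 0.105, 0.1139]
eef_rot: [2.766, 1.488, 0.007]
contact_force: [-1.6, 2.9, 6.9]
grip_width: 0.095
finger_force: 61.1
time_s: 12.1
position: [0.5362, 0.1041, 0.2109]
eef_rot: [2.764, 1.487, 0.009]
contact_force: [0.1, 0.4, -0.7]
grip_width: 0.501
finger_force: 0.0
time_s: 12.6
position: [0.4374, 0.0843, 0.2766]
eef_rot: [-2.766, -1.488, 0.002]
contact_force: [-0.3, -0.3, -0.5]
grip_width: 0.502
finger_force: 0.0
t 12.6 pos [0.4374 0.0843 0.2766] r 0.077 az -105.4 y -33.43 rv [-2.766e+00 -1.488e+00  2.000e-03] F [-0.3 -0.3 -0.5] 0.501727508592378
(array([0.45763933, 0.15893188]), 1348, np.float64(0.05320586116445676), np.float64(0.002495974432075506))
mark 109 px 329.0 160.0 az -90.13 r 0.0523
ptr 117 px 357.0 208.0 az -90.53 r 0.1122
mean [ -0.15615733 -70.33692164] slope deg -0.03938766987699521 x at axis mm -0.20451006553897635
mean [  -1.13232521 -121.70271643] slope deg -0.2949792952022589 x at axis mm -1.7588945976799832
plate 98 [[ 0.4599 -0.0123  0.106 ]
 [ 0.4642 -0.0072  0.106 ]
 [ 0.4684 -0.0016  0.106 ]]
```

The residual is about 0.4° (0.007 rad), which is aligned. Now the bolt: I close the fingers, go outside the plate's outer face and descend.

```bash
python3 -c "
from h import *
to(.457,-.055,.2766,0)"
```

```text
pos [0.4375 0.0843 0.2761] Faz -33.43 rows [-0.0009  0.0002 -0.1857] [-1.056  0.93  -0.006] 0.4979340919658003 12.65
```

```bash
python3 -m creep '[[[0,0,0,-0.53,0.465,0,1],[0,0,0,-0.53,0.465,0,1],[0,0,0,-0.53,0.465,0,1]]]' >/dev/null
python3 -m creep '[[[0,0,-0.186,-0.53,0.465,0,1],[0,0,-0.186,-0.53,0.465,0,1],[0,0,-0.186,-0.53,0.465,0,1],[0,0,-0.186,-0.53,0.465,0,1],[0,0,-0.186,-0.53,0.465,0,1],[0,0,-0.186,-0.53,0.465,0,1],[0,0,-0.186,-0.53,0.465,0,1]]]'
python3 - <<'E'
from h import *
p=look('w7')
h=cv2.cvtColor(p["color"],cv2.COLOR_BGR2HSV)
m=(h[...,0]>105)&(h[...,0]<130)&(h[...,1]>100)&(p["depth"]>0); v,u=np.nonzero(m); w=fworld(p,u,v)
k=(abs(w[:,0]-.458)<.03)&(abs(w[:,1])<.05)&(w[:,2]>.1); print("platetop",k.sum(),np.percentile(w[k],[3,50,97],axis=0).round(4) if k.sum() else 0)
to(.457,-.05,.143,0)
E
```

```text
time_s: 13.48
position: [0.457, -0.0551, 0.2763]
eef_rot: [-2.221, -2.218, 0.002]
contact_force: [-0.4, 0.3, -0.1]
grip_width: -0.004
finger_force: 0.0
t 13.4833 pos [ 0.457  -0.0551  0.2763] r 0.2136 az -90.2 y -0.09 rv [-2.221e+00 -2.218e+00  2.000e-03] F [-0.4  0.3 -0.1] -0.0036796785218597633
(array([0.45884359, 0.15832944]), 583, np.float64(0.05313307315722837), np.float64(0.0025861579844887158))
mark 105 px 315.0 36.0 az -91.23 r 0.0506
ptr 121 px 314.0 85.0 az -91.12 r 0.1137
platetop 439 [[ 0.4456 -0.0127  0.1043]
 [ 0.4566 -0.0071  0.1068]
 [ 0.4676 -0.0019  0.1082]]
pos [ 0.457  -0.055   0.2766] Faz -0.07 rows [-0.0008 -0.0003 -0.0004] [0.049 0.003 1.336] -0.00260958604335691 13.5333
```

View pics/w7.png

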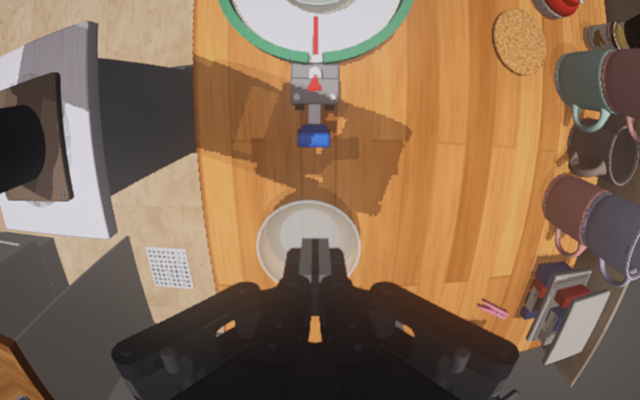

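The picture shows the mark (315,36), pointer (314,85) and bolt plate (314,136) in one line, with the closed fingers outside the plate. I descend and approach its outer face.

```bash
python3 -m creep '[[[0,0,0,0.05,0,0.35,1],[0,0,0,0.05,0,0.7,1],[0,0,0,0.05,0,0.7,1],[0,0,0,0.05,0,0.7,1]]]' >/dev/null
python3 -m creep '[[[0,0,0,0,0,0.35,1],[0,0,0,0,0,0.64,1],[0,0,0,0,0,0.64,1],[0,0,0,0,0,0.64,1],[0,0,0,0,0,0.64,1]]]'
python3 -m creep '[[[0,0,0,0.1,0,0,1],[0,0,0,0.2,0,0,1],[0,0,0,0.23,0,0,1],[0,0,0,0.25,0,0,1],[0,0,0,0.27,0,0,1],[0,0,0,0.27,0,0,1],[0,0,0,0.27,0,0,1]]]'
```

```text
time_s: 14.28
position: [0.4586, -0.0508, 0.1466]
eef_rot: [2.218, 2.22, 0.003]
contact_force: [-0.1, 0.9, 0.2]
grip_width: 0.001
finger_force: 0.0
time_s: 14.87
position: [0.4568, -0.0231, 0.1439]
eef_rot: [-2.22, -2.222, -0.0]
contact_force: [-0.2, 0.6, -0.2]
grip_width: -0.0
finger_force: 0.0
```

```bash
for i in 1 2 3; do python3 -m creep '[[[0,0,0,0.01,0,0,1],[0,0,0,0.02,0,0,1],[0,0,0,0.03,0,0,1],[0,0,0,0.03,0,0,1]]]' | sed -n 2,4p; done
```

```text
position: [0.4568, -0.0204, 0.1438]
eef_rot: [-2.22, -2.222, 0.001]
contact_force: [-0.7, -2.0, 1.2]
position: [0.4568, -0.0171, 0.1438]
eef_rot: [-2.22, -2.223, 0.0]
contact_force: [0.4, -0.9, 0.2]
position: [0.4568, -0.0141, 0.1438]
eef_rot: [-2.22, -2.223, -0.0]
contact_force: [-0.2, -1.1, 0.2]
```

```bash
for i in 1 2 3; do python3 -m creep '[[[0,0,0,0.01,0,0,1],[0,0,0,0.02,0,0,1],[0,0,0,0.02,0,0,1]]]' | sed -n 2,4p; done
```

```text
position: [0.4568, -0.0121, 0.1439]
eef_rot: [-2.22, -2.223, -0.0]
contact_force: [-0.8, -1.2, -0.4]
position: [0.4568, -0.0107, 0.1439]
eef_rot: [2.219, 2.223, -0.002]
contact_force: [0.2, -4.3, -0.9]
position: [0.4569, -0.0098, 0.1439]
eef_rot: [2.216, 2.223, -0.005]
contact_force: [-1.5, -9.9, -0.8]
```

```bash
python3 -m creep '[[[0,0,0,0.007,0,0,1],[0,0,0,0.007,0,0,1],[0,0,0,0.007,0,0,1],[0,0,0,0.007,0,0,1],[0,0,0,0.007,0,0,1],[0,0,0,0.007,0,0,1],[0,0,0,0.007,0,0,1]]]' | sed -n 1,4p
python3 -m creep '[[[0,0,0,0,0,0,1],[0,0,0,0,0,0,1],[0,0,0,0,0,0,1],[0,0,0,0,0,0,1],[0,0,0,0,0,0,1],[0,0,0,0,0,0,1],[0,0,0,0,0,0,1]]]' | sed -n 1,4p
```

```text
time_s: 17.2
position: [0.4569, -0.0096, 0.144]
eef_rot: [2.216, 2.222, -0.006]
contact_force: [-1.3, -12.5, -1.8]
time_s: 17.78
position: [0.4569, -0.0095, 0.1439]
eef_rot: [2.216, 2.222, -0.006]
contact_force: [-1.5, -11.1, -1.0]
```

```bash
python3 -m creep '[[[0,0,0,-0.04,0,0,1],[0,0,0,-0.1,0,0,1],[0,0,0,-0.3,0,0,1],[0,0,0,-0.3,0,-0.4,1],[0,0,0,-0.3,0,-0.8,1],[0,0,0,-0.3,0,-1,1],[0,0,0,-0.3,0,-1,1]]]'
python3 -m creep '[[[0,0,0,-0.15,0,-0.33,1],[0,0,0,-0.15,0,-0.33,1],[0,0,0,-0.15,0,-0.33,1],[0,0,0,-0.15,0,-0.33,1]]]' | sed -n 2,4p
python3 - <<'E'
from h import *
p=look('w8')
h=cv2.cvtColor(p["color"],cv2.COLOR_BGR2HSV)
m=(h[...,0]>105)&(h[...,0]<130)&(h[...,1]>100)&(p["depth"]>0); v,u=np.nonzero(m); w=fworld(p,u,v)
k=(abs(w[:,0]-.458)<.03)&(abs(w[:,1])<.05)&(w[:,2]>.1); print("platetop",k.sum(),np.percentile(w[k],[3,50,97],axis=0).round(4) if k.sum() else 0)
E
```

```text
time_s: 18.37
position: [0.4597, -0.0382, 0.2501]
eef_rot: [2.214, 2.216, 0.01]
contact_force: [0.3, -0.3, 0.7]
grip_width: -0.001
finger_force: 0.0
position: [0.4565, -0.0523, 0.276]
eef_rot: [-2.219, -2.221, -0.0]
contact_force: [-0.7, 0.5, -1.0]
t 18.7 pos [ 0.4565 -0.0523  0.276 ] r 0.2108 az -90.34 y 0.05 rv [-2.219 -2.221 -0.   ] F [-0.7  0.5 -1. ] 0.001217435966666367
(array([0.45864989, 0.15843534]), 607, np.float64(0.05323145161996844), np.float64(0.0025610486436387853))
mark 98 px 315.0 36.0 az -91.4 r 0.0502
ptr 118 px 314.0 88.0 az -91.01 r 0.1129
platetop 427 [[0.4454 0.0028 0.1053]
 [0.4563 0.0082 0.1069]
 [0.4672 0.0129 0.1085]]
```

View pics/w8.png

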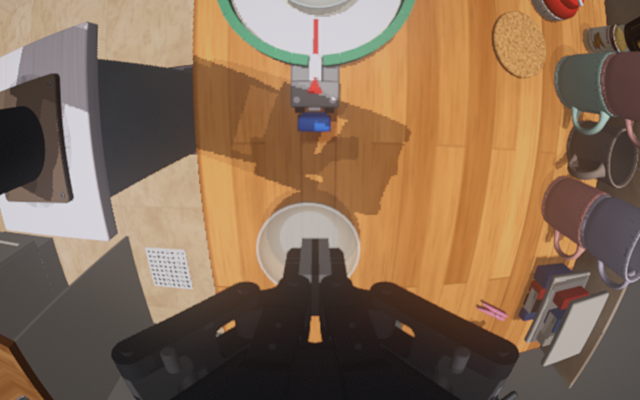

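The picture shows the bolt plate seated against the guide at (314,122), about 15 mm further in. The mark (315,36) and pointer (314,88) are in line, and the robot is clear.

```bash
python3 -c "
from workcell import robot
print(robot.close_job())"
```

```text
the job is handed in; nothing more can be done
None
```

The job is handed in, with no verdict returned: the mark faces the pointer to within about 0.4°, the bolt was held on its buffer at about 10 N for over a second (11–12.5 N at the wrist, less about 2 N friction) and released, and the robot is clear.

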